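Centre-punch the printer bracket in its marking jig

TASK

Take the automatic centre punch out of the tool stand, set its point down through the steel guide of the marking jig onto the aluminium blank and press straight down, upright, just until the punch snaps: no harder than needed, never more than 25 N, and do not snap it anywhere else. Then stand the punch upright and fully down in its free hole in the tool stand and let go, leaving all the other things where they are.

Things in the scene. Friction and masses are not known exactly. Their poses are not given: they have to be found in the camera images.
- punch_grip (a point): Automatic centre punch, dark steel, 110 g, upright, point down, in a hole of the stand; the tool with the ringed 18 mm thick grip and rounded steel cap. This point: on its axis, half-way up the grip; z runs up the axis. Grip: from 33 mm below to 34 mm above (the top). Below it a collar 26 mm across, 5 mm thick, underside 38 mm below this point, rests on the stand; then the 12 mm barrel, 24 mm long
- punch_muzzle (a point): Lower end of the punch's barrel, on its axis, 62 mm below punch_grip, z up the axis. The steel point, 8 mm thick with a cone at its end (last 6 mm, tip 3 mm across), sticks out 27 mm below this end while it is not pressed
- punch_striker (a joint): Striker inside the punch (m): 0 while cocked, jumps up 2.7 mm at the snap, back to 0 once the punch is unloaded. Pushing the point in takes 3 N at first, growing 4 N per mm to about 16 N after 3 mm: there it snaps and the force drops to between 4 and 9 N; pressed on, it grows again by 4 N per mm up to a hard stop, 6.3 mm in, where it climbs steeply
- stand: Grey plastic tool stand, fixed: 60 mm (x) by 190 mm (y) by 60 mm high, origin under its centre. Three upright through holes 15 mm wide with 3 mm chamfered mouths, at y -60, 0, +60 mm. Punch, screwdriver and scriber stand in them in any order; the punch's own hole is the free one. With the punch home, collar on the stand's top, punch_grip is 98 mm above the stand's underside
- jig: Black marking jig, fixed: base 160 mm (x) by 140 mm (y), 12 mm thick, origin under its centre. Two black rails with steel screws hold a flat steel bridge, with the guide in its middle, over an aluminium blank 112 by 84 mm. The guide's mouth lies 10 mm to +x of the origin and 38 mm above the table. More than 25 N from the punch spoils the work
- driver_mid (a point): Screwdriver with a fat black plastic handle 68 mm high and 26 mm wide, standing in the stand: leave it. Point on its axis, half-way up the handle
- scriber_mid (a point): Thin aluminium scriber, handle 11 mm thick and 70 mm high on a thin 24 mm collar, standing in the stand: leave it. Point on its axis, half-way up the handle
- nut: Round brass nut 18 mm across, 10 mm high, lying on the jig's base near its -x edge: leave it. Origin at its underside
- gear: Grey printed gear 50 mm across, hub 22 mm high, beyond the gap between stand and jig: leave it. Origin at its underside
- gluestick: White glue stick with a grey cap, standing upright, 27 mm thick, 74 mm high: leave it. Origin at its underside
- caliper: Caliper lying on the table, 200 mm long: leave it. Origin at its underside
- scraper: Bed scraper lying on the table: leave it. Origin at its underside
- guide (a point): Centre of the mouth of the jig's guide, level with its top. The guide is a steel block 30 mm square and 8 mm high, with an upright hole 11 mm wide and a 3 mm chamfer at its mouth (17 mm wide there). The blank's top lies 9 to 19 mm below this point: blanks differ in thickness and it is not reported. Nothing of the jig stands higher than 6 mm above this point. Axes as the jig
Things that resemble listed ones, but are neither listed nor needed, are in the scene too. What is shaped like the part that bears punch_grip but brown is not meant. Leave any red look-alike of the stand alone.

How it is judged:
On the way, in this order (a step that is already met when the one before it is completed fails the run):
1. the punch stands upright with its point through the guide on the blank, still cocked (horizontal distance between punch_muzzle and guide below 0.0045 m and z of punch_muzzle in the frame of guide below 0.0195 m and angle between punch_muzzle's own z axis and vertical below 0.12 rad and contact force between punch and jig above 0.5 N and value of joint punch_striker below 0.0012 m), for 0.1 s.
2. pressed down there, upright, the punch snaps (horizontal distance between punch_muzzle and guide below 0.0045 m and z of punch_muzzle in the frame of guide below 0.0195 m and angle between punch_muzzle's own z axis and vertical below 0.12 rad and contact force between punch and jig above 0.5 N and value of joint punch_striker above 0.002 m), for 0.02 s.
At the end, for the whole second after the job is handed in: The punch has snapped in the guide and stands at rest upright (within 0.1 rad) in its hole of the tool stand, collar on the stand's top (height within 3 mm), striker back at 0 (within 1.2 mm), let go (z of punch_grip in the frame of stand between 0.095 and 0.101 m and x of punch_grip in the frame of stand between -0.012 and 0.012 m and y of punch_grip in the frame of stand between -0.072 and 0.072 m and angle between punch_grip's own z axis and vertical below 0.1 rad and value of joint punch_striker below 0.0012 m and linear speed of punch below 0.02 m/s); the robot touches nothing.
It fails at once if more than 25 N between punch and jig (blank included) (contact force between punch and jig above 25 N).
It fails at once if the punch snapped away from the guide (value of joint punch_striker above 0.002 m and horizontal distance between punch_muzzle and guide above 0.008 m).
It fails at once if another tool in the stand moved more than 25 mm (distance of any of driver_mid, scriber_mid from where it was at the start of the episode above 0.025 m).
It fails at once if a bystander moved more than 25 mm (distance of any of nut, gear, gluestick, caliper, scraper from where it was at the start of the episode above 0.025 m).
It also fails if it takes over 72 s, if anything falls off the work surface, if the arm or the gripper's body presses on something with over 40 N, if the wrist force passes 120 N, or if a joint passes its speed limit or range.

ROBOT

A 6-joint arm with a two-finger parallel gripper is mounted at the origin on the work surface. World frame = base frame: x ahead of the robot, y to its left, z up, the work surface at z = 0. Lengths are in m, angles in rad, forces in N, time in s.
With the tool pointing down it reaches from about 0.35 to 0.725 m from the base axis. Payload 4.3 kg.
Tool frame: the origin (TCP) lies midway between the tips of the shut fingers; the grasp point (between the pads) lies 19 mm behind it; z points along the fingers, y is the direction in which the jaws open and shut (so a half turn about z gives the same grasp; the last joint's range is limited). The gripper opens to 85 mm and grips with 20 to 120 N. Pads are 22 mm wide; open, the fingers measure 114 mm over their backs; the gripper's body (76 mm by 85 mm) begins 54 mm behind the grasp point. The pads swing forward as they close: fully open they stand 13 mm farther back than shut.
Start: joints at [-1.347, 0.377, 0.081, 1.274, 0, 1.46], TCP at [0.188, -0.543, 0.231] pointing down, gripper open.
Joint ranges: [-2.72, 2.72], [-0.84, 1.66], [-1.02, 1.22], [-1.77, 2.12], [-1.37, 1.28], [-3.14, 3.14]. Speed limits (rad/s): [2.57, 2.57, 3.14, 3.14, 3.14, 3.14].

INTERFACE

Orientations are given as a 3x3 rotation matrix whose columns are the frame's x, y, z axes.
In Python, from workcell import robot gives the robot as it stands.
- The arm moves only by the tool arm_command, never from a script. Its argument "motion" is a list of rows, each an object of numbers: "dx", "dy", "dz": the shift along the world's x, y, z in mm; "spin": the turn about the world's z in rad; "gripper": the opening, from 0 (shut) to 1 (fully open). In form: [{"dx": .., "dy": .., "dz": .., "spin": .., "gripper": ..}, ...]. A call has exactly 5 rows; each row shifts and turns the commanded pose from where the row before left it; what a row does not reach is not made up. A row lasts 1/10 s, in which the tool goes at most 50 mm and 8.59 degrees, less where a joint would pass 70% of its speed; a pose out of reach is approached as far as the arm can. A call is refused whole if a number of a shift passes 50 or a number of a turn 0.15, either way. A call with a gripper value outside its range is refused whole. The fingers move at their own pace and stop on an object; "newtons" is the grip in N (left out, the last holds). Time passes only in rows, so rows that do not move let the fingers close, or fill a call up. It gives the time, the measured TCP pose, the force and the opening at its end, in the units of the state.
- robot.sense(): the state, without advancing time (a new reading comes with each control period).
- robot.get_image(name): name is "side" or "top"; returns a dict with "color" (384x512x3 uint8, blue, green, red), "fx", "fy", "cx", "cy" (pixels), "pose" (4x4, takes a point from camera to world coordinates). Camera axes: x right, y up, looking along -z (the intrinsics and any distortion apply to the point x, -y, -z); pixel columns grow to the right and rows downward; lengths in m; the calibration is good to about 2 mm. A picture is of the moment at which its call begins. There is no depth.
- robot.close_job(): hands the job in, once; it reports no verdict.
The state is a dict: "time": time; "q": joint angles; "qd": joint speeds; "tau": joint torques, N m; "eef_pos": TCP position; "eef_rot": TCP orientation; "ft_force": force on the tool from outside, world axes, zero at the start; "torque": the same for the moment, N m; "opening": finger opening in m.
Only numpy, scipy, OpenCV 4.12 (cv2) and the standard library are available. Lean on these libraries where they do the work, as an engineer would, in place of code of your own. Each camera call takes 0.05 s, during which the arm holds its last target.

## Working session

There is one attempt and no reset: what is moved stays moved. The work goes in short steps, Python scripts to look and compute and a tool call to move; the robot and the scene stay as the last step left them, time stands still between calls to the robot, and variables do not carry over. Pictures are saved under pics/ and viewed, and the job is handed in when it is done.

Besides the shell and the picture viewer there is one more tool, called after "Request:" by a JSON object that holds its "op" and its "data", one argument or row to a line. arm_command: Moves the arm, as the interface text tells. Its arguments: {"type":"object","properties":{"motion":{"type":"array"},"newtons":{"type":"number"}},"required":["motion"]}

```bash
mkdir -p pics; ls
python3 - <<'E'
from workcell import robot
import cv2,pickle
s=robot.sense();print({k:s[k] for k in('time','eef_pos','eef_rot','ft_force','opening')})
for n in('side','top'):
    im=robot.get_image(n);cv2.imwrite(f'pics/{n}0.png',im['color']);pickle.dump(im,open(f'{n}0.pkl','wb'))
    print(n,{k:im[k] for k in im if k!='color'})
E
```

```text
pics
{'time': 0.0, 'eef_pos': array([ 0.18825176, -0.54263441,  0.23037682]), 'eef_rot': array([[ 9.44804832e-01,  3.27633425e-01, -4.10610675e-04],
       [ 3.27633588e-01, -9.44802864e-01,  1.94407897e-03],
       [ 2.48999112e-04, -1.97130506e-03, -9.99998026e-01]]), 'ft_force': array([ 0.2132854 ,  0.41730548, -0.62222319]), 'opening': 0.08565214420818028}
side {'fx': 384.9315091513832, 'fy': 384.9315091513832, 'cx': 256.6745243280114, 'cy': 188.62766095833692, 'pose': array([[-0.79644696,  0.30197281, -0.52391284, -0.05750561],
       [-0.60457176, -0.41604761,  0.67926237,  0.71023637],
       [-0.01285392,  0.85773936,  0.51392409,  0.63917729],
       [ 0.        ,  0.        ,  0.        ,  1.        ]])}
top {'fx': 354.91802401129763, 'fy': 354.91802401129763, 'cx': 248.98298839602862, 'cy': 187.48979995056035, 'pose': array([[ 0.0124065 ,  0.98785382, -0.15488999,  0.34979718],
       [-0.99991935,  0.01183605, -0.00460463, -0.01086099],
       [-0.00271542,  0.15493463,  0.98792099,  1.18464594],
       [ 0.        ,  0.        ,  0.        ,  1.        ]])}
```

View pics/side0.png

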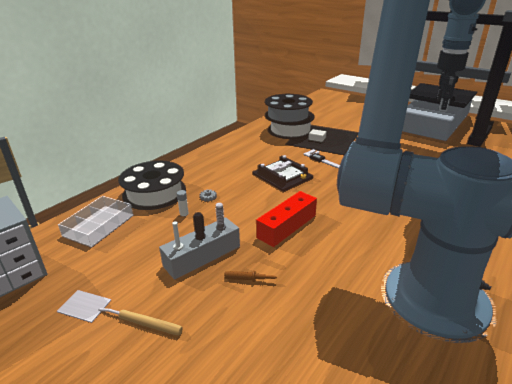

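View pics/top0.png

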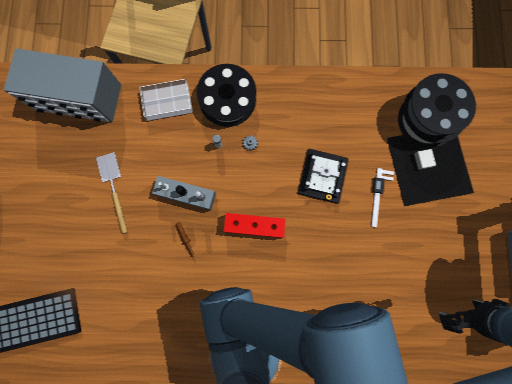

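Run:
```python
import cv2,numpy as np
a=cv2.imread('pics/side0.png');b=cv2.imread('pics/top0.png')
cv2.imwrite('pics/c1.png',cv2.resize(a[180:300,140:300],None,fx=5,fy=5,interpolation=cv2.INTER_CUBIC))
cv2.imwrite('pics/c2.png',cv2.resize(b[160:225,140:225],None,fx=8,fy=8,interpolation=cv2.INTER_CUBIC))
cv2.imwrite('pics/c3.png',cv2.resize(b[140:212,285:365],None,fx=8,fy=8,interpolation=cv2.INTER_CUBIC))
cv2.imwrite('pics/c4.png',cv2.resize(a[145:200,240:325],None,fx=9,fy=9,interpolation=cv2.INTER_CUBIC))
```

```text
(no output)
```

View pics/c1.png

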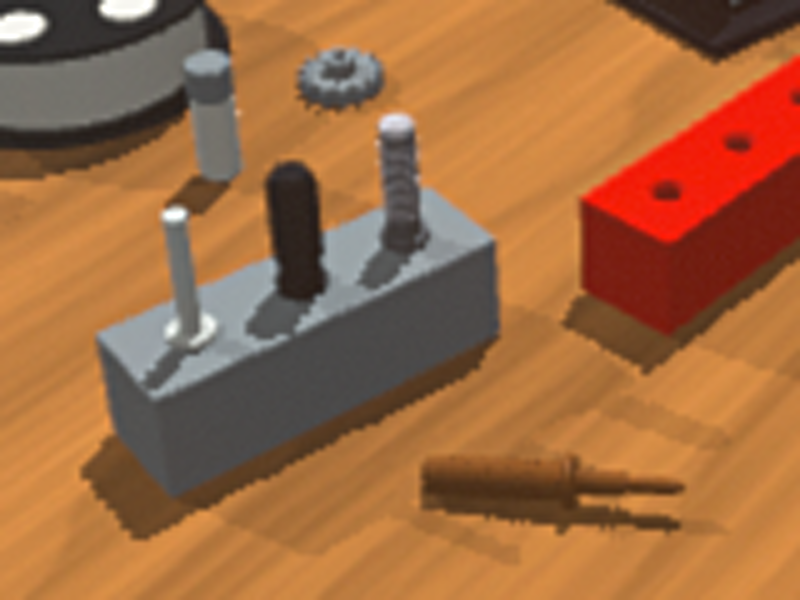

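View pics/c2.png

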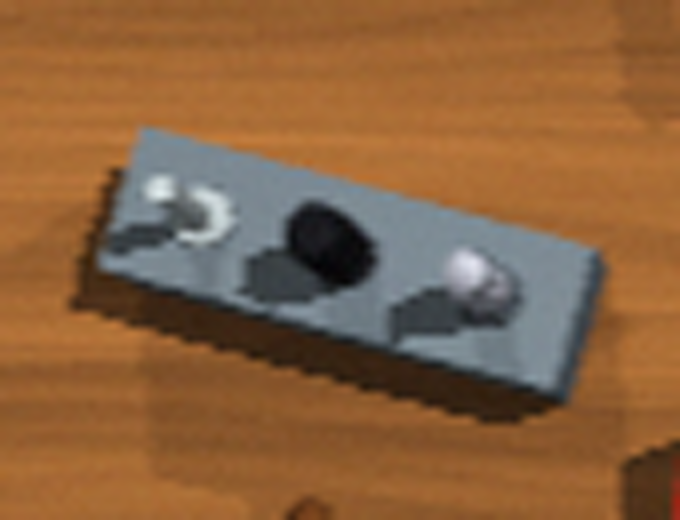

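View pics/c3.png

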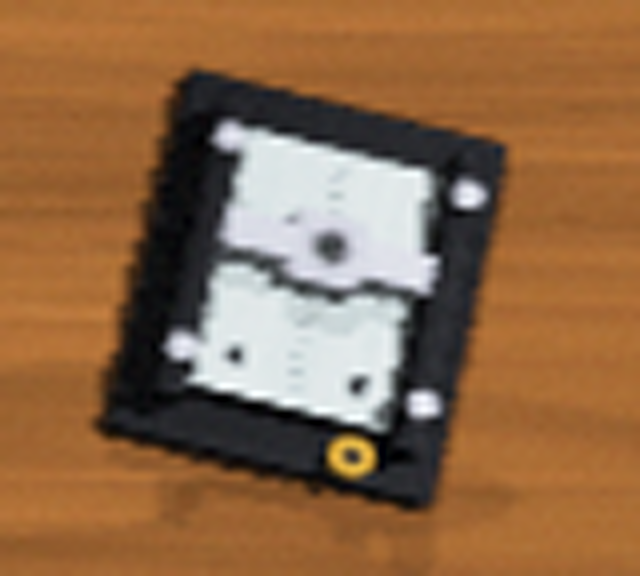

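View pics/c4.png

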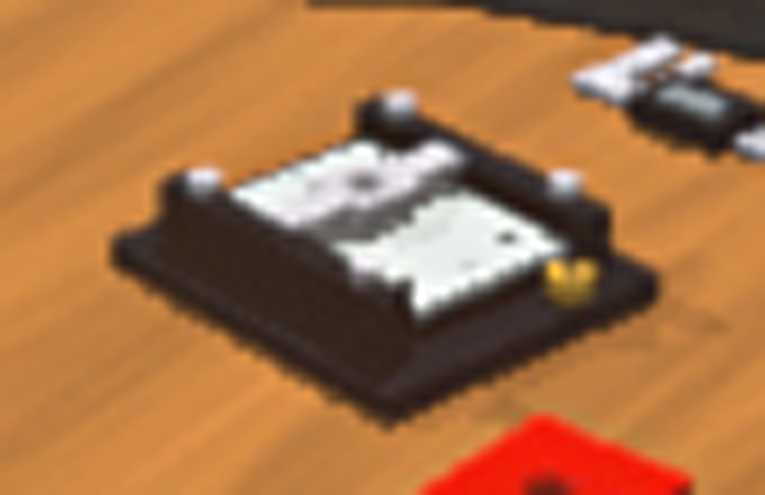

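```bash
cat > h.py <<'E'
import numpy as np,cv2,pickle
from scipy.optimize import least_squares
def proj(im,P):
    P=np.atleast_2d(P);T=np.linalg.inv(im['pose']);c=P@T[:3,:3].T+T[:3,3]
    return np.c_[im['fx']*c[:,0]/-c[:,2]+im['cx'], im['fy']*-c[:,1]/-c[:,2]+im['cy']]
def load(n): return pickle.load(open(n+'.pkl','rb'))
def place(p,L):
    c,s=np.cos(p[2]),np.sin(p[2]);L=np.asarray(L,float)
    return np.c_[p[0]+c*L[:,0]-s*L[:,1],p[1]+s*L[:,0]+c*L[:,1],L[:,2]]
def unc(pts,f,o): return (np.array(pts,float)+.5)/f-.5+np.array(o)
def fit(obs,p0):  # obs: list of (im,local pts,pix)
    f=lambda p:np.concatenate([(proj(im,place(p,L))-px).ravel() for im,L,px in obs])
    r=least_squares(f,p0);return r.x,f(r.x)
E
python3 - <<'E'
from h import *
S=load('side0');T=load('top0')
h=.03;w=.095
# stand local, yaw about -0.25: image right=-y
LT=[[h,w,.06],[h,-w,.06],[-h,-w,.06],[-h,w,.06]]
pt=unc([(145,127),(592,246),(550,395),(100,268)],8,(140,160))
LS=[[-h,w,.06],[-h,-w,.06],[h,-w,.06],[h,w,.06]]
# side camera sees from +y,-x?; 
ps=unc([(157,400),(497,240),(430,188),(97,337)],5,(140,180))
for nm,o in(('top',[(T,LT,pt)]),('side',[(S,LS,ps)]),('both',[(T,LT,pt),(S,LS,ps)])):
    x,r=fit(o,[.45,.2,-.25]);print('stand',nm,x.round(4),r.round(1))
# jig base top corners
a,b=.08,.07
LJ=[[a,b,.012],[a,-b,.012],[-a,-b,.012],[-a,b,.012]]
jt=unc([(192,70),(507,148),(433,508),(100,428)],8,(285,140))
js=unc([(390,412),(660,280),(112,240)],9,(240,145))
x,r=fit([(T,LJ,jt)],[.4,-.2,-.25]);print('jig',x.round(4),r.round(1))
g=place(x,[[.01,0,.038]]);print(g,proj(T,g),(proj(T,g)-[285,140]+.5)*8-.5,(proj(S,g)-[240,145]+.5)*9-.5)
L2=[[-a,b,.012],[-a,-b,.012],[a,b,.012]]
x2,r=fit([(S,L2,js)],x);print('jig side',x2.round(4),r.round(1))
x2,r=fit([(S,L2,js),(T,LJ,jt)],x);print('jig both',x2.round(4),r.round(1))
# triangulate single points
def tri(pt,ps):
    f=lambda P:np.r_[(proj(T,P)-pt)[0],(proj(S,P)-ps)[0]]
    r=least_squares(f,[.45,0,.1]);return r.x.round(4),r.fun.round(1)
print('cap',tri(unc([(463,267)],8,(140,160))[0],unc([(396,122)],5,(140,180))[0]))
print('guide',tri(unc([(331,246)],8,(285,140))[0],unc([(366,181)],9,(240,145))[0]))
E
```

```text
stand top [ 0.5094  0.2061 -0.2559] [-0.3 -0.2  0.3  0.4  0.3 -0.2 -0.4 -0. ]
stand side [ 0.5059  0.2067 -0.2483] [-0.   0.4  0.2  0.  -0.  -0.2 -0.1 -0.3]
stand both [ 0.5077  0.206  -0.2517] [-0.4  0.5  0.4  0.8  0.4  0.2 -0.3  0.6 -0.4 -0.1 -0.2 -0.3 -0.3 -0.5
 -0.4 -0.8]
jig [ 0.5778 -0.2538 -0.238 ] [-0.5 -0.3  0.4 -0.2 -0.2  0.4  0.3  0.1]
[[ 0.58754009 -0.25617166  0.038     ]] [[325.32945606 170.99771985]] [[326.13564845 251.48175878]] [[362.05253153 180.80252409]]
jig side [ 0.572  -0.2482 -0.2411] [-0.2 -0.5  0.9  0.2 -0.7  0.2]
jig both [ 0.5765 -0.2531 -0.2372] [-0.3 -1.6  0.5 -0.8 -0.9 -0.7 -0.7  0.1  0.2  0.2 -0.4  0.8  0.1  0.5]
cap (array([0.4952, 0.1475, 0.1284]), array([ 0.4,  0.6, -0.6, -0.1]))
guide (array([ 0.5892, -0.2592,  0.0363]), array([ 0.2,  0.3, -0.4, -0. ]))
```

Candidates for the punch:
- The ringed steel tool with the round cap, side (219,204) and top (197,193). It stands in the grey stand's hole at −y, and the crops confirm it is the punch.
- The brown look-alike lying on the table, side (250,277) and top (184,238). Rejected.
- The black screwdriver handle, side (199,225), and the thin scriber, side (175,235). Both rejected.
- The red block, side (287,218), is the look-alike stand. Leave it alone.

I'm moving above the punch now.

Request:
{"op": "arm_command", "data": {
  "motion": [
    {"dx":15,"dy":34,"dz":0,"spin":0.05,"gripper":0.6},
    {"dx":15,"dy":34,"dz":0,"spin":0.05,"gripper":0.6},
    {"dx":15,"dy":34,"dz":0,"spin":0.05,"gripper":0.6},
    {"dx":15,"dy":34,"dz":0,"spin":0.05,"gripper":0.6},
    {"dx":15,"dy":34,"dz":0,"spin":0.05,"gripper":0.6}
  ],
  "newtons": 80
}}

```text
time: 0.6
eef_pos: [0.2636, -0.3716, 0.2309]
eef_rot: [[0.833, 0.553, -0.0], [0.553, -0.833, 0.001], [0.0, -0.001, -1.0]]
ft_force: [0.9, -0.6, 0.5]
opening: 0.0512
```

Request:
{"op": "arm_command", "data": {
  "motion": [
    {"dx":15,"dy":34,"dz":0,"spin":0.05,"gripper":0.6},
    {"dx":15,"dy":34,"dz":0,"spin":0.05,"gripper":0.6},
    {"dx":15,"dy":34,"dz":0,"spin":0.05,"gripper":0.6},
    {"dx":15,"dy":34,"dz":0,"spin":0.05,"gripper":0.6},
    {"dx":15,"dy":34,"dz":0,"spin":0.05,"gripper":0.6}
  ]
}}

```text
time: 1.1
eef_pos: [0.3385, -0.2017, 0.2311]
eef_rot: [[0.671, 0.742, -0.0], [0.742, -0.671, 0.0], [0.0, -0.0, -1.0]]
ft_force: [1.2, -0.3, 0.1]
opening: 0.0513
```

Request:
{"op": "arm_command", "data": {
  "motion": [
    {"dx":15,"dy":34,"dz":0,"spin":0.05,"gripper":0.6},
    {"dx":15,"dy":34,"dz":0,"spin":0.05,"gripper":0.6},
    {"dx":15,"dy":34,"dz":0,"spin":0.05,"gripper":0.6},
    {"dx":15,"dy":34,"dz":0,"spin":0.05,"gripper":0.6},
    {"dx":15,"dy":34,"dz":0,"spin":0.05,"gripper":0.6}
  ]
}}

```text
time: 1.6
eef_pos: [0.4134, -0.0317, 0.2311]
eef_rot: [[0.466, 0.885, -0.0], [0.885, -0.466, -0.0], [-0.0, -0.0, -1.0]]
ft_force: [-0.7, -0.0, 0.0]
opening: 0.0513
```

Request:
{"op": "arm_command", "data": {
  "motion": [
    {"dx":15,"dy":34,"dz":0,"spin":0.05,"gripper":0.6},
    {"dx":15,"dy":34,"dz":0,"spin":0.05,"gripper":0.6},
    {"dx":15,"dy":34,"dz":0,"spin":0.05,"gripper":0.6},
    {"dx":15,"dy":34,"dz":0,"spin":0.05,"gripper":0.6},
    {"dx":5,"dy":34,"dz":0,"spin":0.035,"gripper":0.6}
  ]
}}

```text
time: 2.1
eef_pos: [0.4792, 0.1382, 0.2308]
eef_rot: [[0.248, 0.969, 0.0], [0.969, -0.248, -0.0], [-0.0, 0.0, -1.0]]
ft_force: [-0.2, -0.4, 0.0]
opening: 0.0515
```

Request:
{"op": "arm_command", "data": {
  "motion": [
    {"dx":8,"dy":5,"dz":0,"spin":0,"gripper":0.6},
    {"dx":7,"dy":5,"dz":-30,"spin":0,"gripper":0.6},
    {"dx":0,"dy":0,"dz":-30,"spin":0,"gripper":0.6},
    {"dx":0,"dy":0,"dz":-20,"spin":0,"gripper":0.6},
    {"dx":0,"dy":0,"dz":0,"spin":0,"gripper":0.6}
  ]
}}

```text
time: 2.6
eef_pos: [0.4906, 0.1456, 0.1481]
eef_rot: [[0.25, 0.968, -0.007], [0.968, -0.25, -0.002], [-0.003, -0.006, -1.0]]
ft_force: [-0.6, 0.0, 0.9]
opening: 0.051
```

Run:
```python
from workcell import robot
import cv2,pickle
for n in('side','top'):
    im=robot.get_image(n);pickle.dump(im,open(f'{n}1.pkl','wb'))
    c=im['color']; c=c[110:280,120:290] if n=='side' else c[130:240,130:240]
    cv2.imwrite(f'pics/{n}1.png',cv2.resize(c,(590,590),interpolation=cv2.INTER_CUBIC))
```

```text
(no output)
```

View pics/side1.png

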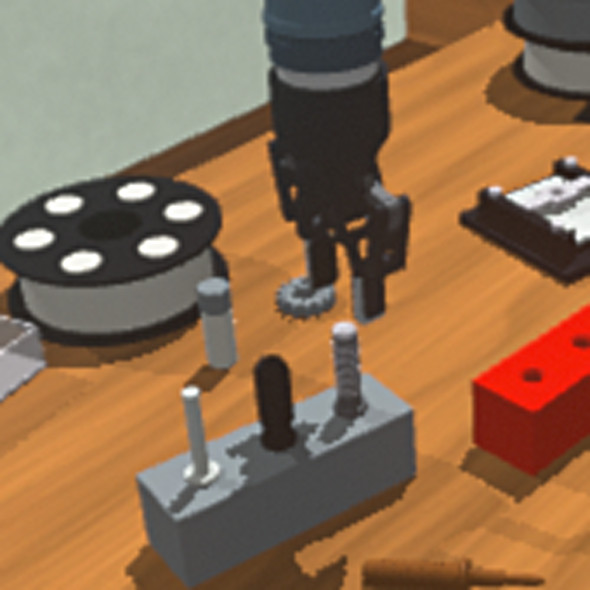

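View pics/top1.png

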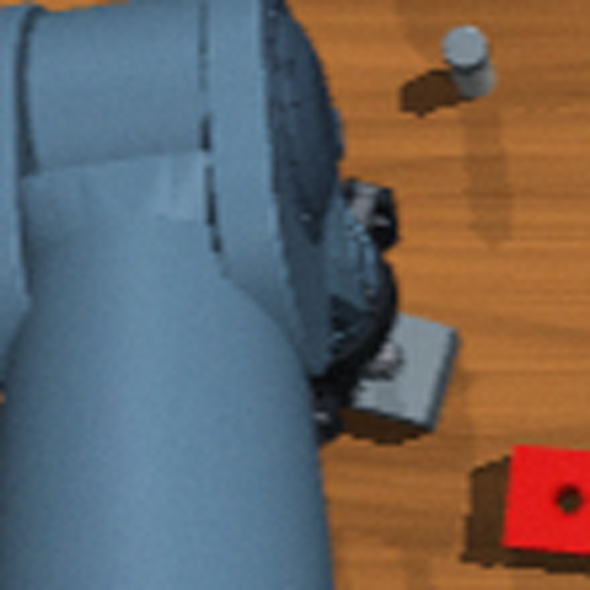

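Run:
```python
from h import *
from workcell import robot
s=robot.sense();p=s['eef_pos'];print(s['time'],p,s['opening'])
S=load('side1')
ty=s['eef_rot'][:,1]
k=590/170
for d in(0,.0255,-.0255):
    for z in(0,.013*.4): print(d,z,(proj(S,p+d*ty+[0,0,z])-[120,110]+.5)*k)
print((proj(S,[[.493,.148,.132],[.495,.1475,.132]])-[120,110]+.5)*k)
```

```text
2.7 [0.49309383 0.14614107 0.15140491] 0.05111521133311547
0 0 [[343.95103216 299.85906933]]
0 0.0052 [[343.46998884 293.45312689]]
0.0255 0 [[323.90466905 285.04834883]]
0.0255 0.0052 [[323.37531818 278.71829907]]
-0.0255 0 [[364.76283052 315.23531126]]
-0.0255 0.0052 [[364.33421165 308.75224454]]
[[344.03262639 324.65925002]
 [342.37986707 323.4213504 ]]
```

Request:
{"op": "arm_command", "data": {
  "motion": [
    {"dx":1,"dy":2,"dz":-6,"spin":0,"gripper":0.6},
    {"dx":0,"dy":0,"dz":-20,"spin":0,"gripper":0.6},
    {"dx":0,"dy":0,"dz":-20,"spin":0,"gripper":0.6},
    {"dx":0,"dy":0,"dz":-18,"spin":0,"gripper":0.6},
    {"dx":0,"dy":0,"dz":0,"spin":0,"gripper":0.6}
  ]
}}

```text
time: 3.2
eef_pos: [0.4933, 0.1485, 0.0861]
eef_rot: [[0.25, 0.968, -0.002], [0.968, -0.25, -0.0], [-0.001, -0.002, -1.0]]
ft_force: [-0.6, -0.3, -0.3]
opening: 0.0515
```

Request:
{"op": "arm_command", "data": {
  "motion": [
    {"dx":0,"dy":0,"dz":0,"spin":0,"gripper":0.3},
    {"dx":0,"dy":0,"dz":0,"spin":0,"gripper":0.28},
    {"dx":0,"dy":0,"dz":0,"spin":0,"gripper":0.26},
    {"dx":0,"dy":0,"dz":0,"spin":0,"gripper":0.25},
    {"dx":0,"dy":0,"dz":0,"spin":0,"gripper":0.24}
  ]
}}

```text
time: 3.7
eef_pos: [0.4948, 0.1488, 0.0878]
eef_rot: [[0.249, 0.968, 0.001], [0.968, -0.249, 0.0], [0.0, 0.001, -1.0]]
ft_force: [-0.1, 0.6, -0.4]
opening: 0.0205
```

Run:
```python
from workcell import robot
import cv2,pickle
for n in('side',):
    im=robot.get_image(n);pickle.dump(im,open(f'{n}2.pkl','wb'))
    c=im['color']; c=c[150:280,140:270]
    cv2.imwrite(f'pics/{n}2.png',cv2.resize(c,(590,590),interpolation=cv2.INTER_CUBIC))
s=robot.sense();print(s['eef_pos'],s['eef_rot'],s['ft_force'],s['opening'])
```

```text
[0.49463002 0.14875165 0.08765631] [[ 2.49312879e-01  9.68422761e-01  6.66116571e-04]
 [ 9.68422964e-01 -2.49312975e-01  6.42761227e-05]
 [ 2.28317965e-04  6.29057719e-04 -9.99999776e-01]] [-0.745822    0.27989816 -0.15452659] 0.020539494121898785
```

View pics/side2.png

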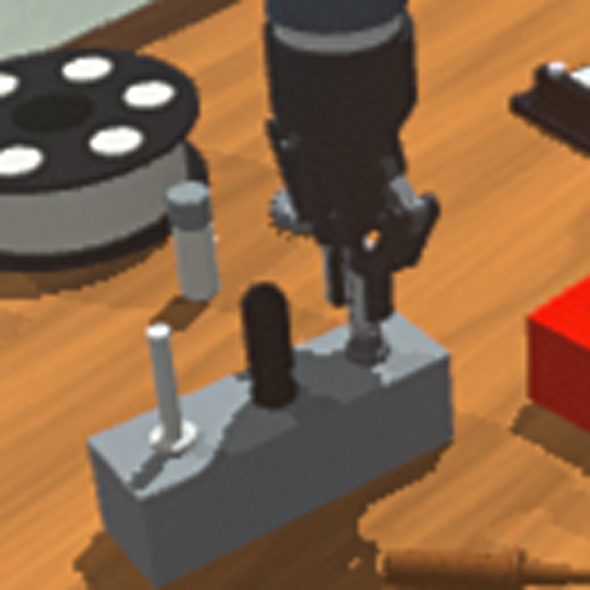

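The picture shows the punch between the pads, with its collar at crop (368,350), and the other tools untouched. I'm closing the gripper.

Request:
{"op": "arm_command", "data": {
  "motion": [
    {"dx":0,"dy":0,"dz":0,"spin":0,"gripper":0.2},
    {"dx":0,"dy":0,"dz":0,"spin":0,"gripper":0.1},
    {"dx":0,"dy":0,"dz":0,"spin":0,"gripper":0.0},
    {"dx":0,"dy":0,"dz":0,"spin":0,"gripper":0.0},
    {"dx":0,"dy":0,"dz":0,"spin":0,"gripper":0.0}
  ],
  "newtons": 80
}}

```text
time: 4.25
eef_pos: [0.4946, 0.1488, 0.0878]
eef_rot: [[0.249, 0.968, 0.001], [0.968, -0.249, 0.0], [0.0, 0.001, -1.0]]
ft_force: [-1.6, 0.2, 6.0]
opening: 0.0164
```

Request:
{"op": "arm_command", "data": {
  "motion": [
    {"dx":0,"dy":0,"dz":0,"spin":0,"gripper":0.0},
    {"dx":0,"dy":0,"dz":0,"spin":0,"gripper":0.0},
    {"dx":0,"dy":0,"dz":5,"spin":0,"gripper":0.0},
    {"dx":0,"dy":0,"dz":5,"spin":0,"gripper":0.0},
    {"dx":0,"dy":0,"dz":0,"spin":0,"gripper":0.0}
  ]
}}

```text
time: 4.75
eef_pos: [0.4947, 0.1487, 0.0978]
eef_rot: [[0.249, 0.968, 0.001], [0.968, -0.249, 0.0], [0.0, 0.001, -1.0]]
ft_force: [0.2, -0.4, -1.5]
opening: 0.016
```

Request:
{"op": "arm_command", "data": {
  "motion": [
    {"dx":0,"dy":0,"dz":15,"spin":0,"gripper":0.0},
    {"dx":0,"dy":0,"dz":20,"spin":0,"gripper":0.0},
    {"dx":0,"dy":0,"dz":25,"spin":0,"gripper":0.0},
    {"dx":0,"dy":0,"dz":25,"spin":0,"gripper":0.0},
    {"dx":0,"dy":0,"dz":17,"spin":0,"gripper":0.0}
  ]
}}

```text
time: 5.25
eef_pos: [0.4949, 0.1488, 0.2009]
eef_rot: [[0.249, 0.968, 0.002], [0.968, -0.249, 0.0], [0.001, 0.002, -1.0]]
ft_force: [0.9, -1.0, -1.7]
opening: 0.016
```

Run:
```python
from workcell import robot
import cv2,pickle
for n in('side',):
    im=robot.get_image(n);pickle.dump(im,open(f'{n}3.pkl','wb'))
    c=im['color']; c=c[130:260,140:270]
    cv2.imwrite(f'pics/{n}3.png',cv2.resize(c,(590,590),interpolation=cv2.INTER_CUBIC))
s=robot.sense();print(s['eef_pos'],s['ft_force'],s['torque'],s['opening'])
```

```text
[0.49627096 0.1490094  0.20333059] [ 0.30221567 -0.68203915 -0.44449955] [ 0.0202379  -0.05426115  0.01288468] 0.016278417986512847
```

View pics/side3.png

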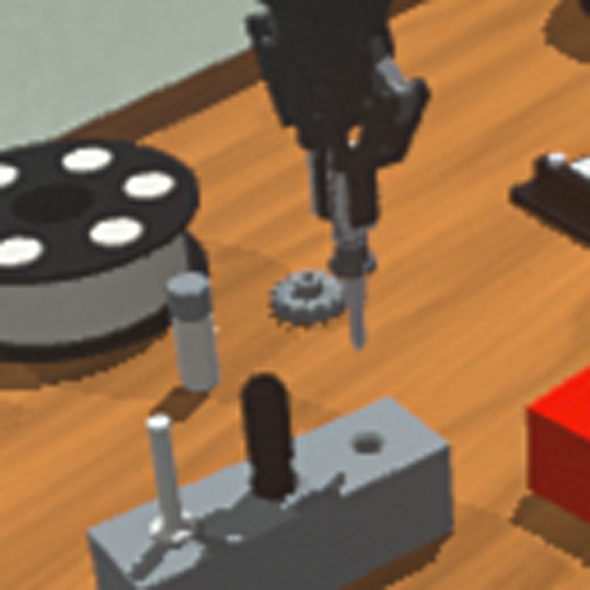

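Run:
```python
from h import *
S=load('side3');p=np.array([.4963,.1490,.2033]);k=590/130
off=.0103
for n,dz in(('collar_bot',off-.038),('muzzle',off-.062),('tip',off-.089)):
    print(n,(proj(S,p+[0,0,dz])-[140,130]+.5)*k,(proj(S,p+[0.005,0,dz])-[140,130]+.5)*k,(proj(S,p+[0,0.005,dz])-[140,130]+.5)*k)
print('hole',(proj(S,[[.493,.148,.06],[.4946,.1488,.06]])-[140,130]+.5)*k)
```

```text
collar_bot [[347.77998542 262.38174451]] [[340.68212679 259.50738091]] [[341.26292743 266.36963329]]
muzzle [[350.82632725 301.46934631]] [[343.8145261  298.52258195]] [[344.40804285 305.54821108]]
tip [[354.15747643 344.21131032]] [[347.24005393 341.1888078 ]] [[347.84683916 348.38516014]]
hole [[367.39059143 442.7427925 ]
 [364.26884279 442.41847624]]
```

Request:
{"op": "arm_command", "data": {
  "motion": [
    {"dx":5,"dy":-20,"dz":0,"spin":0,"gripper":0.0},
    {"dx":9,"dy":-35,"dz":0,"spin":0,"gripper":0.0},
    {"dx":9,"dy":-40,"dz":0,"spin":0,"gripper":0.0},
    {"dx":9,"dy":-40,"dz":0,"spin":0,"gripper":0.0},
    {"dx":9,"dy":-40,"dz":0,"spin":0,"gripper":0.0}
  ]
}}

```text
time: 5.8
eef_pos: [0.5352, -0.0277, 0.1984]
eef_rot: [[0.249, 0.968, -0.001], [0.968, -0.249, 0.0], [-0.0, -0.001, -1.0]]
ft_force: [0.6, -0.1, -1.6]
opening: 0.0166
```

Request:
{"op": "arm_command", "data": {
  "motion": [
    {"dx":9,"dy":-40,"dz":0,"spin":0,"gripper":0.0},
    {"dx":9,"dy":-40,"dz":0,"spin":0,"gripper":0.0},
    {"dx":9,"dy":-40,"dz":0,"spin":0,"gripper":0.0},
    {"dx":9,"dy":-40,"dz":0,"spin":0,"gripper":0.0},
    {"dx":9,"dy":-35,"dz":0,"spin":0,"gripper":0.0}
  ]
}}

```text
time: 6.3
eef_pos: [0.5802, -0.2233, 0.1981]
eef_rot: [[0.25, 0.968, -0.001], [0.968, -0.25, 0.0], [0.0, -0.001, -1.0]]
ft_force: [0.4, -0.0, -1.6]
opening: 0.0162
```

Request:
{"op": "arm_command", "data": {
  "motion": [
    {"dx":7,"dy":-25,"dz":0,"spin":0,"gripper":0.0},
    {"dx":0,"dy":-11,"dz":-20,"spin":0,"gripper":0.0},
    {"dx":0,"dy":0,"dz":-25,"spin":0,"gripper":0.0},
    {"dx":0,"dy":0,"dz":-15,"spin":0,"gripper":0.0},
    {"dx":0,"dy":0,"dz":0,"spin":0,"gripper":0.0}
  ]
}}

```text
time: 6.8
eef_pos: [0.585, -0.2562, 0.1352]
eef_rot: [[0.25, 0.968, -0.006], [0.968, -0.25, 0.004], [0.002, -0.007, -1.0]]
ft_force: [0.3, 0.7, -1.7]
opening: 0.0163
```

Run:
```python
from workcell import robot
import cv2,pickle
for n in('side','top'):
    im=robot.get_image(n);pickle.dump(im,open(f'{n}4.pkl','wb'))
    c=im['color']; c=c[105:205,230:330] if n=='side' else c[135:215,275:375]
    cv2.imwrite(f'pics/{n}4.png',cv2.resize(c,None,fx=7,fy=7,interpolation=cv2.INTER_CUBIC)[:600])
s=robot.sense();print(s['eef_pos'],s['eef_rot'],s['ft_force'],s['torque'],s['opening'])
```

```text
[ 0.58692464 -0.25700577  0.1386794 ] [[ 2.49360341e-01  9.68409843e-01 -1.34001860e-03]
 [ 9.68410679e-01 -2.49359476e-01  7.80588349e-04]
 [ 4.21783107e-04 -1.49233609e-03 -9.99998798e-01]] [-0.61751698 -0.97375989 -1.43727885] [ 0.0427435   0.01407629 -0.07356733] 0.01641016577723487
```

View pics/side4.png

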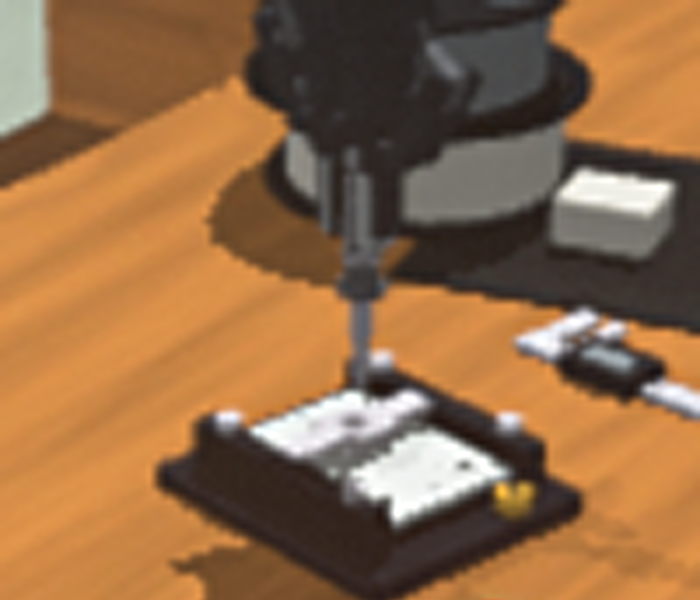

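View pics/top4.png

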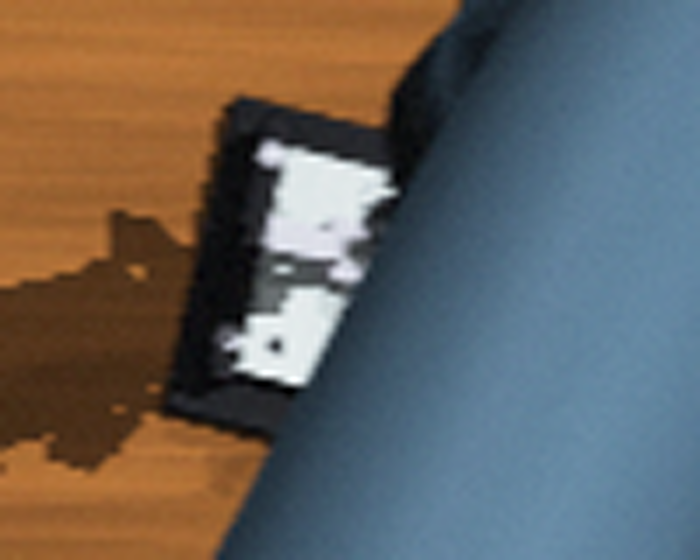

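Run:
```python
from h import *
S=load('side4');p=np.array([.5869,-.2570,.1387]);k=7
f=lambda P:(proj(S,P)-[230,105]+.5)*k-.5
tip=f(p+[0,0,-.0787])[0];col=f(p+[0,0,.0103-.038])[0]
print('pred tip',tip,'collarbot',col)
h0=f([[p[0],p[1],.038]])[0];print('hole if below',h0)
obs_t=np.array([361,385]);obs_h=np.array([355,421])
J=np.c_[f([[p[0]+.005,p[1],.038]])[0]-h0,f([[p[0],p[1]+.005,.038]])[0]-h0]/5
print('move mm',np.linalg.solve(J,(obs_h-obs_t)-(h0-tip)),J)
```

```text
pred tip [354.3897034  379.41179953] collarbot [356.40348847 281.98498459]
hole if below [353.54601239 420.22952639]
move mm [ 4.8777092  -2.72254162] [[-1.70867754 -1.16733686]
 [-0.55548104  0.77436901]]
```

The side picture shows the tip at crop (361,385), slightly right of and above the guide hole at (355,421). I'll shift a little and go lower before checking again.

Request:
{"op": "arm_command", "data": {
  "motion": [
    {"dx":1,"dy":-1,"dz":0,"spin":0,"gripper":0.0},
    {"dx":1,"dy":0,"dz":-5,"spin":0,"gripper":0.0},
    {"dx":0,"dy":0,"dz":-5,"spin":0,"gripper":0.0},
    {"dx":0,"dy":0,"dz":-4,"spin":0,"gripper":0.0},
    {"dx":0,"dy":0,"dz":0,"spin":0,"gripper":0.0}
  ]
}}

```text
time: 7.4
eef_pos: [0.5888, -0.2579, 0.1244]
eef_rot: [[0.249, 0.968, -0.001], [0.968, -0.249, 0.001], [0.0, -0.001, -1.0]]
ft_force: [-0.6, 1.4, -2.4]
opening: 0.0163
```

Run:
```python
from workcell import robot
import cv2,pickle
for n in('side',):
    im=robot.get_image(n);pickle.dump(im,open(f'{n}5.pkl','wb'))
    c=im['color']; c=c[140:180,255:305]
    a=cv2.resize(c,None,fx=14,fy=14,interpolation=cv2.INTER_CUBIC)
    cv2.imwrite(f'pics/{n}5.png',a)
    c=cv2.imread('pics/side0.png')[140:180,255:305]
    cv2.imwrite(f'pics/{n}5b.png',cv2.resize(c,None,fx=14,fy=14,interpolation=cv2.INTER_CUBIC))
s=robot.sense();print(s['eef_pos'],s['ft_force'],s['torque'],s['opening'])
```

```text
[ 0.58899135 -0.25803434  0.12478846] [ 0.4874809   0.06936109 -1.65816734] [-0.03048959  0.00693223 -0.02914001] 0.015848682025203252
```

View pics/side5.png

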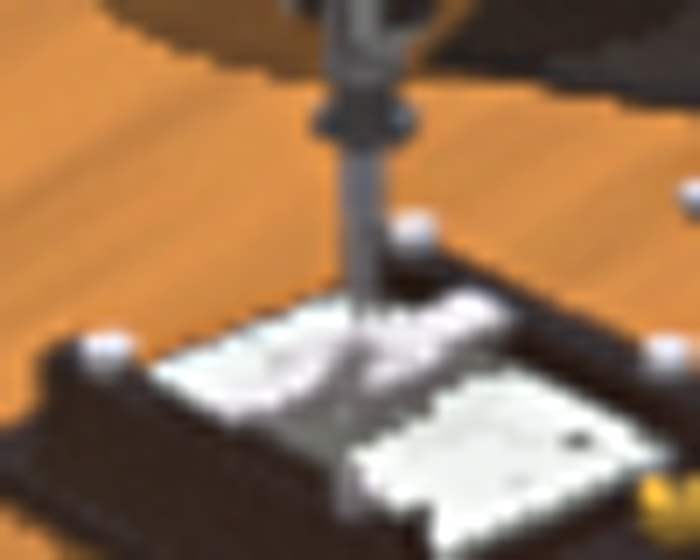

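View pics/side5b.png

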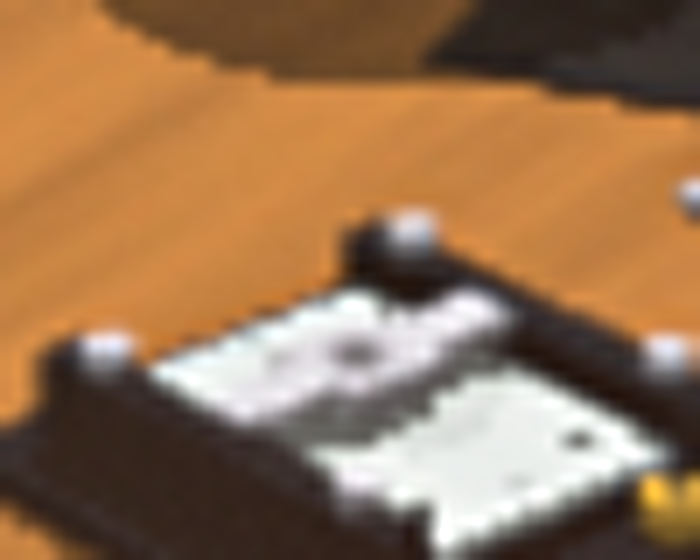

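The side crop shows the guide hole at (356,352) and the tip just above it at about (363,322), which is aligned to within 1–2 mm. I'll nudge it and go down slowly.

Request:
{"op": "arm_command", "data": {
  "motion": [
    {"dx":1,"dy":1,"dz":-2,"spin":0,"gripper":0.0},
    {"dx":0,"dy":0,"dz":-2,"spin":0,"gripper":0.0},
    {"dx":0,"dy":0,"dz":-2,"spin":0,"gripper":0.0},
    {"dx":0,"dy":0,"dz":-2,"spin":0,"gripper":0.0},
    {"dx":0,"dy":0,"dz":-1,"spin":0,"gripper":0.0}
  ]
}}

```text
time: 7.95
eef_pos: [0.5902, -0.2572, 0.116]
eef_rot: [[0.249, 0.968, -0.0], [0.968, -0.249, 0.0], [0.0, -0.0, -1.0]]
ft_force: [0.5, -0.4, -2.3]
opening: 0.016
```

Request:
{"op": "arm_command", "data": {
  "motion": [
    {"dx":0,"dy":0,"dz":-1,"spin":0,"gripper":0.0},
    {"dx":0,"dy":0,"dz":-1,"spin":0,"gripper":0.0},
    {"dx":0,"dy":0,"dz":-1,"spin":0,"gripper":0.0},
    {"dx":0,"dy":0,"dz":0,"spin":0,"gripper":0.0},
    {"dx":0,"dy":0,"dz":0,"spin":0,"gripper":0.0}
  ]
}}

```text
time: 8.45
eef_pos: [0.5904, -0.2573, 0.1133]
eef_rot: [[0.249, 0.968, 0.0], [0.968, -0.249, -0.0], [-0.0, 0.0, -1.0]]
ft_force: [-0.7, -0.0, -1.9]
opening: 0.0164
```

Request:
{"op": "arm_command", "data": {
  "motion": [
    {"dx":0,"dy":0,"dz":-1,"spin":0,"gripper":0.0},
    {"dx":0,"dy":0,"dz":-1,"spin":0,"gripper":0.0},
    {"dx":0,"dy":0,"dz":-0.5,"spin":0,"gripper":0.0},
    {"dx":0,"dy":0,"dz":0,"spin":0,"gripper":0.0},
    {"dx":0,"dy":0,"dz":0,"spin":0,"gripper":0.0}
  ]
}}

```text
time: 8.95
eef_pos: [0.5899, -0.2572, 0.1105]
eef_rot: [[0.249, 0.968, -0.001], [0.968, -0.249, 0.0], [-0.0, -0.001, -1.0]]
ft_force: [-1.6, 0.5, -1.4]
opening: 0.0166
```

Request:
{"op": "arm_command", "data": {
  "motion": [
    {"dx":0,"dy":0,"dz":-0.5,"spin":0,"gripper":0.0},
    {"dx":0,"dy":0,"dz":-0.5,"spin":0,"gripper":0.0},
    {"dx":0,"dy":0,"dz":-0.5,"spin":0,"gripper":0.0},
    {"dx":0,"dy":0,"dz":0,"spin":0,"gripper":0.0},
    {"dx":0,"dy":0,"dz":0,"spin":0,"gripper":0.0}
  ]
}}

```text
time: 9.45
eef_pos: [0.59, -0.2572, 0.1092]
eef_rot: [[0.249, 0.968, -0.001], [0.968, -0.249, 0.0], [-0.0, -0.001, -1.0]]
ft_force: [-2.4, 0.4, -0.6]
opening: 0.0163
```

Request:
{"op": "arm_command", "data": {
  "motion": [
    {"dx":-1,"dy":0,"dz":0,"spin":0,"gripper":0.0},
    {"dx":0,"dy":0,"dz":0,"spin":0,"gripper":0.0},
    {"dx":0,"dy":0,"dz":-0.5,"spin":0,"gripper":0.0},
    {"dx":0,"dy":0,"dz":0,"spin":0,"gripper":0.0},
    {"dx":0,"dy":0,"dz":0,"spin":0,"gripper":0.0}
  ]
}}

```text
time: 9.95
eef_pos: [0.5896, -0.2573, 0.1089]
eef_rot: [[0.249, 0.968, 0.001], [0.968, -0.249, -0.0], [0.0, 0.001, -1.0]]
ft_force: [-0.6, 0.7, -1.4]
opening: 0.0163
```

Request:
{"op": "arm_command", "data": {
  "motion": [
    {"dx":0,"dy":0,"dz":-0.5,"spin":0,"gripper":0.0},
    {"dx":0,"dy":0,"dz":0,"spin":0,"gripper":0.0},
    {"dx":0,"dy":0,"dz":-0.5,"spin":0,"gripper":0.0},
    {"dx":0,"dy":0,"dz":0,"spin":0,"gripper":0.0},
    {"dx":0,"dy":0,"dz":0,"spin":0,"gripper":0.0}
  ]
}}

```text
time: 10.45
eef_pos: [0.5896, -0.2573, 0.1078]
eef_rot: [[0.249, 0.968, 0.0], [0.968, -0.249, -0.0], [0.0, 0.0, -1.0]]
ft_force: [-1.1, -0.4, -1.2]
opening: 0.0162
```

Request:
{"op": "arm_command", "data": {
  "motion": [
    {"dx":-0.5,"dy":0,"dz":-0.5,"spin":0,"gripper":0.0},
    {"dx":0,"dy":0,"dz":0,"spin":0,"gripper":0.0},
    {"dx":0,"dy":0,"dz":-0.5,"spin":0,"gripper":0.0},
    {"dx":0,"dy":0,"dz":0,"spin":0,"gripper":0.0},
    {"dx":0,"dy":0,"dz":0,"spin":0,"gripper":0.0}
  ]
}}

```text
time: 10.95
eef_pos: [0.589, -0.2573, 0.1069]
eef_rot: [[0.249, 0.968, 0.0], [0.968, -0.249, -0.0], [-0.0, 0.0, -1.0]]
ft_force: [-0.2, -0.3, -1.0]
opening: 0.0162
```

Request:
{"op": "arm_command", "data": {
  "motion": [
    {"dx":0,"dy":0,"dz":-0.5,"spin":0,"gripper":0.0},
    {"dx":0,"dy":0,"dz":0,"spin":0,"gripper":0.0},
    {"dx":0,"dy":0,"dz":-0.5,"spin":0,"gripper":0.0},
    {"dx":0,"dy":0,"dz":0,"spin":0,"gripper":0.0},
    {"dx":0,"dy":0,"dz":0,"spin":0,"gripper":0.0}
  ]
}}

```text
time: 11.45
eef_pos: [0.5889, -0.2573, 0.1058]
eef_rot: [[0.249, 0.968, 0.0], [0.968, -0.249, 0.0], [0.0, 0.0, -1.0]]
ft_force: [0.6, -1.0, -1.2]
opening: 0.0159
```

Request:
{"op": "arm_command", "data": {
  "motion": [
    {"dx":0,"dy":0,"dz":-0.5,"spin":0,"gripper":0.0},
    {"dx":0,"dy":0,"dz":0,"spin":0,"gripper":0.0},
    {"dx":0,"dy":0,"dz":-0.5,"spin":0,"gripper":0.0},
    {"dx":0,"dy":0,"dz":0,"spin":0,"gripper":0.0},
    {"dx":0,"dy":0,"dz":0,"spin":0,"gripper":0.0}
  ]
}}

```text
time: 11.95
eef_pos: [0.5889, -0.2573, 0.1048]
eef_rot: [[0.249, 0.968, 0.0], [0.968, -0.249, 0.0], [0.0, 0.0, -1.0]]
ft_force: [-0.1, 0.8, -1.6]
opening: 0.016
```

Request:
{"op": "arm_command", "data": {
  "motion": [
    {"dx":0,"dy":0,"dz":-0.5,"spin":0,"gripper":0.0},
    {"dx":0,"dy":0,"dz":0,"spin":0,"gripper":0.0},
    {"dx":0,"dy":0,"dz":-0.5,"spin":0,"gripper":0.0},
    {"dx":0,"dy":0,"dz":0,"spin":0,"gripper":0.0},
    {"dx":0,"dy":0,"dz":0,"spin":0,"gripper":0.0}
  ]
}}

```text
time: 12.45
eef_pos: [0.589, -0.2573, 0.104]
eef_rot: [[0.249, 0.968, 0.0], [0.968, -0.249, -0.0], [-0.0, 0.0, -1.0]]
ft_force: [-0.8, -0.5, -0.9]
opening: 0.0163
```

Request:
{"op": "arm_command", "data": {
  "motion": [
    {"dx":0,"dy":0,"dz":-0.5,"spin":0,"gripper":0.0},
    {"dx":0,"dy":0,"dz":0,"spin":0,"gripper":0.0},
    {"dx":0,"dy":0,"dz":-0.5,"spin":0,"gripper":0.0},
    {"dx":0,"dy":0,"dz":0,"spin":0,"gripper":0.0},
    {"dx":0,"dy":0,"dz":0,"spin":0,"gripper":0.0}
  ]
}}

```text
time: 12.95
eef_pos: [0.5891, -0.2574, 0.1032]
eef_rot: [[0.249, 0.968, 0.001], [0.968, -0.249, -0.0], [-0.0, 0.001, -1.0]]
ft_force: [-0.5, 1.0, 2.6]
opening: 0.0159
```

Request:
{"op": "arm_command", "data": {
  "motion": [
    {"dx":0,"dy":0,"dz":-0.5,"spin":0,"gripper":0.0},
    {"dx":0,"dy":0,"dz":0,"spin":0,"gripper":0.0},
    {"dx":0,"dy":0,"dz":-0.5,"spin":0,"gripper":0.0},
    {"dx":0,"dy":0,"dz":0,"spin":0,"gripper":0.0},
    {"dx":0,"dy":0,"dz":0,"spin":0,"gripper":0.0}
  ]
}}

```text
time: 13.45
eef_pos: [0.5891, -0.2574, 0.1023]
eef_rot: [[0.249, 0.968, 0.001], [0.968, -0.249, -0.0], [-0.0, 0.001, -1.0]]
ft_force: [-1.0, 0.3, 5.1]
opening: 0.0163
```

Request:
{"op": "arm_command", "data": {
  "motion": [
    {"dx":0,"dy":0,"dz":-0.5,"spin":0,"gripper":0.0},
    {"dx":0,"dy":0,"dz":0,"spin":0,"gripper":0.0},
    {"dx":0,"dy":0,"dz":-0.5,"spin":0,"gripper":0.0},
    {"dx":0,"dy":0,"dz":0,"spin":0,"gripper":0.0},
    {"dx":0,"dy":0,"dz":0,"spin":0,"gripper":0.0}
  ]
}}

```text
time: 13.95
eef_pos: [0.5892, -0.2575, 0.1017]
eef_rot: [[0.249, 0.968, 0.001], [0.968, -0.249, -0.001], [-0.0, 0.001, -1.0]]
ft_force: [-1.8, 0.9, 6.7]
opening: 0.0162
```

Request:
{"op": "arm_command", "data": {
  "motion": [
    {"dx":0,"dy":0,"dz":-0.5,"spin":0,"gripper":0.0},
    {"dx":0,"dy":0,"dz":0,"spin":0,"gripper":0.0},
    {"dx":0,"dy":0,"dz":0,"spin":0,"gripper":0.0},
    {"dx":0,"dy":0,"dz":0,"spin":0,"gripper":0.0},
    {"dx":0,"dy":0,"dz":0,"spin":0,"gripper":0.0}
  ]
}}

```text
time: 14.45
eef_pos: [0.5892, -0.2575, 0.1014]
eef_rot: [[0.249, 0.968, 0.001], [0.968, -0.249, -0.001], [-0.0, 0.001, -1.0]]
ft_force: [-2.3, 0.8, 8.3]
opening: 0.0162
```

Request:
{"op": "arm_command", "data": {
  "motion": [
    {"dx":-0.3,"dy":0,"dz":-0.5,"spin":0,"gripper":0.0},
    {"dx":0,"dy":0,"dz":0,"spin":0,"gripper":0.0},
    {"dx":0,"dy":0,"dz":-0.5,"spin":0,"gripper":0.0},
    {"dx":0,"dy":0,"dz":0,"spin":0,"gripper":0.0},
    {"dx":0,"dy":0,"dz":0,"spin":0,"gripper":0.0}
  ]
}}

```text
time: 14.95
eef_pos: [0.5892, -0.2575, 0.1008]
eef_rot: [[0.249, 0.968, 0.002], [0.968, -0.249, -0.001], [-0.0, 0.002, -1.0]]
ft_force: [-2.2, 0.4, 9.3]
opening: 0.0162
```

Request:
{"op": "arm_command", "data": {
  "motion": [
    {"dx":0,"dy":0,"dz":-0.5,"spin":0,"gripper":0.0},
    {"dx":0,"dy":0,"dz":0,"spin":0,"gripper":0.0},
    {"dx":0,"dy":0,"dz":0,"spin":0,"gripper":0.0},
    {"dx":0,"dy":0,"dz":0,"spin":0,"gripper":0.0},
    {"dx":0,"dy":0,"dz":0,"spin":0,"gripper":0.0}
  ]
}}

```text
time: 15.45
eef_pos: [0.5892, -0.2576, 0.1005]
eef_rot: [[0.249, 0.968, 0.002], [0.968, -0.249, -0.001], [-0.001, 0.002, -1.0]]
ft_force: [-3.6, 1.9, 11.6]
opening: 0.0161
```

Request:
{"op": "arm_command", "data": {
  "motion": [
    {"dx":-0.3,"dy":0,"dz":-0.4,"spin":0,"gripper":0.0},
    {"dx":0,"dy":0,"dz":0,"spin":0,"gripper":0.0},
    {"dx":0,"dy":0,"dz":0,"spin":0,"gripper":0.0},
    {"dx":0,"dy":0,"dz":0,"spin":0,"gripper":0.0},
    {"dx":0,"dy":0,"dz":0,"spin":0,"gripper":0.0}
  ]
}}

```text
time: 15.95
eef_pos: [0.5891, -0.2576, 0.1004]
eef_rot: [[0.249, 0.968, 0.002], [0.968, -0.249, -0.001], [-0.0, 0.003, -1.0]]
ft_force: [-2.2, 1.8, 11.3]
opening: 0.0164
```

Request:
{"op": "arm_command", "data": {
  "motion": [
    {"dx":0,"dy":0,"dz":-0.4,"spin":0,"gripper":0.0},
    {"dx":0,"dy":0,"dz":0,"spin":0,"gripper":0.0},
    {"dx":0,"dy":0,"dz":0,"spin":0,"gripper":0.0},
    {"dx":0,"dy":0,"dz":0,"spin":0,"gripper":0.0},
    {"dx":0,"dy":0,"dz":0,"spin":0,"gripper":0.0}
  ]
}}

```text
time: 16.45
eef_pos: [0.5891, -0.2576, 0.1001]
eef_rot: [[0.249, 0.968, 0.003], [0.968, -0.249, -0.001], [-0.001, 0.003, -1.0]]
ft_force: [-2.6, 1.4, 12.5]
opening: 0.0159
```

Request:
{"op": "arm_command", "data": {
  "motion": [
    {"dx":0,"dy":0,"dz":-0.4,"spin":0,"gripper":0.0},
    {"dx":0,"dy":0,"dz":0,"spin":0,"gripper":0.0},
    {"dx":0,"dy":0,"dz":0,"spin":0,"gripper":0.0},
    {"dx":0,"dy":0,"dz":0,"spin":0,"gripper":0.0},
    {"dx":0,"dy":0,"dz":0,"spin":0,"gripper":0.0}
  ]
}}

```text
time: 16.95
eef_pos: [0.5891, -0.2576, 0.0998]
eef_rot: [[0.249, 0.968, 0.003], [0.968, -0.249, -0.001], [-0.001, 0.003, -1.0]]
ft_force: [-3.6, 2.7, 13.2]
opening: 0.0161
```

```bash
python3 -c "
from workcell import robot
s=robot.sense();print(s['time'],s['ft_force'],s['eef_pos'],s['torque'])"
```

```text
16.95 [-3.5725693   2.73832039 13.17097601] [ 0.5891429  -0.2576136   0.09982171] [ 0.46755537  0.87509638 -0.0057475 ]
```

Request:
{"op": "arm_command", "data": {
  "motion": [
    {"dx":0,"dy":0,"dz":-0.4,"spin":0,"gripper":0.0},
    {"dx":0,"dy":0,"dz":0,"spin":0,"gripper":0.0},
    {"dx":0,"dy":0,"dz":0,"spin":0,"gripper":0.0},
    {"dx":0,"dy":0,"dz":0,"spin":0,"gripper":0.0},
    {"dx":0,"dy":0,"dz":0,"spin":0,"gripper":0.0}
  ]
}}

```text
time: 17.45
eef_pos: [0.5892, -0.2576, 0.0996]
eef_rot: [[0.249, 0.968, 0.003], [0.968, -0.249, -0.001], [-0.001, 0.003, -1.0]]
ft_force: [-2.2, 1.2, 14.1]
opening: 0.016
```

Request:
{"op": "arm_command", "data": {
  "motion": [
    {"dx":0,"dy":0,"dz":-0.3,"spin":0,"gripper":0.0},
    {"dx":0,"dy":0,"dz":0,"spin":0,"gripper":0.0},
    {"dx":0,"dy":0,"dz":0,"spin":0,"gripper":0.0},
    {"dx":0,"dy":0,"dz":0,"spin":0,"gripper":0.0},
    {"dx":0,"dy":0,"dz":0,"spin":0,"gripper":0.0}
  ]
}}

```text
time: 17.95
eef_pos: [0.5891, -0.2575, 0.0983]
eef_rot: [[0.249, 0.968, 0.002], [0.968, -0.249, -0.001], [-0.0, 0.002, -1.0]]
ft_force: [-1.6, 1.4, 9.1]
opening: 0.016
```

The force fell from 14.1 N to 9.1 N and the TCP dropped 1.3 mm, so the punch has snapped. I'm lifting straight up.

Request:
{"op": "arm_command", "data": {
  "motion": [
    {"dx":0,"dy":0,"dz":3,"spin":0,"gripper":0.0},
    {"dx":0,"dy":0,"dz":5,"spin":0,"gripper":0.0},
    {"dx":0,"dy":0,"dz":10,"spin":0,"gripper":0.0},
    {"dx":0,"dy":0,"dz":15,"spin":0,"gripper":0.0},
    {"dx":0,"dy":0,"dz":20,"spin":0,"gripper":0.0}
  ]
}}

```text
time: 18.45
eef_pos: [0.5871, -0.2567, 0.1489]
eef_rot: [[0.249, 0.968, -0.003], [0.968, -0.249, 0.002], [0.001, -0.004, -1.0]]
ft_force: [0.7, 0.1, -1.7]
opening: 0.0161
```

Request:
{"op": "arm_command", "data": {
  "motion": [
    {"dx":0,"dy":0,"dz":25,"spin":0,"gripper":0.0},
    {"dx":0,"dy":0,"dz":25,"spin":0,"gripper":0.0},
    {"dx":0,"dy":0,"dz":10,"spin":0,"gripper":0.0},
    {"dx":0,"dy":0,"dz":0,"spin":0,"gripper":0.0},
    {"dx":0,"dy":0,"dz":0,"spin":0,"gripper":0.0}
  ]
}}

```text
time: 18.95
eef_pos: [0.5879, -0.2571, 0.2087]
eef_rot: [[0.249, 0.968, -0.001], [0.968, -0.249, 0.001], [0.0, -0.002, -1.0]]
ft_force: [0.4, -1.4, -3.5]
opening: 0.0163
```

Run:
```python
from workcell import robot
import cv2,pickle
for n in('side',):
    im=robot.get_image(n);pickle.dump(im,open(f'{n}6.pkl','wb'))
    c=im['color']; c=c[60:180,220:340]
    cv2.imwrite(f'pics/{n}6.png',cv2.resize(c,(590,590),interpolation=cv2.INTER_CUBIC))
s=robot.sense();print(s['eef_pos'],s['eef_rot'],s['ft_force'],s['torque'],s['opening'])
```

```text
[ 0.58751466 -0.25690399  0.20815611] [[ 2.49401510e-01  9.68397226e-01 -2.38745131e-03]
 [ 9.68399890e-01 -2.49398812e-01  1.37284835e-03]
 [ 7.34035015e-04 -2.65439804e-03 -9.99996208e-01]] [ 0.16875162 -0.16474866 -0.75945814] [-0.0207591   0.02530158  0.01745407] 0.015795301168637775
```

View pics/side6.png

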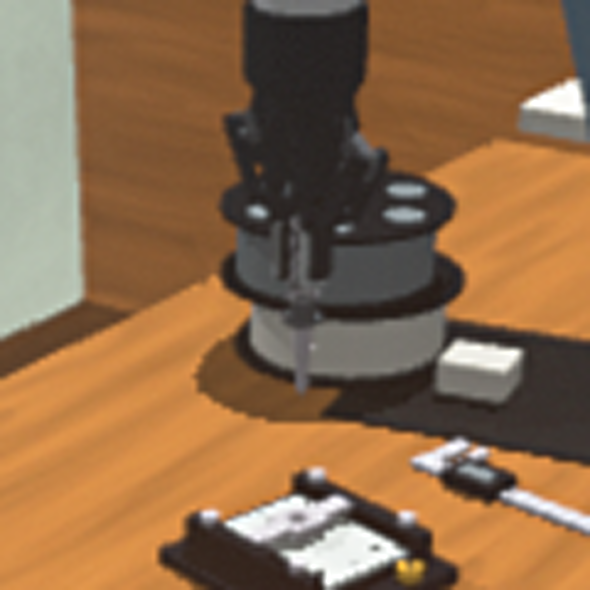

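Request:
{"op": "arm_command", "data": {
  "motion": [
    {"dx":-5,"dy":20,"dz":0,"spin":0,"gripper":0.0},
    {"dx":-9,"dy":35,"dz":0,"spin":0,"gripper":0.0},
    {"dx":-9,"dy":40,"dz":0,"spin":0,"gripper":0.0},
    {"dx":-9,"dy":40,"dz":0,"spin":0,"gripper":0.0},
    {"dx":-9,"dy":40,"dz":0,"spin":0,"gripper":0.0}
  ]
}}

```text
time: 19.5
eef_pos: [0.5456, -0.0806, 0.2081]
eef_rot: [[0.25, 0.968, -0.003], [0.968, -0.25, 0.001], [0.0, -0.003, -1.0]]
ft_force: [1.5, 0.5, -2.2]
opening: 0.016
```

Request:
{"op": "arm_command", "data": {
  "motion": [
    {"dx":-9,"dy":40,"dz":0,"spin":0,"gripper":0.0},
    {"dx":-9,"dy":40,"dz":0,"spin":0,"gripper":0.0},
    {"dx":-9,"dy":40,"dz":0,"spin":0,"gripper":0.0},
    {"dx":-9,"dy":40,"dz":0,"spin":0,"gripper":0.0},
    {"dx":-9,"dy":35,"dz":0,"spin":0,"gripper":0.0}
  ]
}}

```text
time: 20.0
eef_pos: [0.5005, 0.1144, 0.2084]
eef_rot: [[0.249, 0.969, -0.003], [0.969, -0.249, -0.0], [-0.001, -0.003, -1.0]]
ft_force: [0.8, 0.9, -1.7]
opening: 0.0159
```

Request:
{"op": "arm_command", "data": {
  "motion": [
    {"dx":-7,"dy":25,"dz":0,"spin":0,"gripper":0.0},
    {"dx":0,"dy":11,"dz":0,"spin":0,"gripper":0.0},
    {"dx":0,"dy":0,"dz":0,"spin":0,"gripper":0.0},
    {"dx":0,"dy":0,"dz":0,"spin":0,"gripper":0.0},
    {"dx":0,"dy":0,"dz":0,"spin":0,"gripper":0.0}
  ]
}}

```text
time: 20.5
eef_pos: [0.4956, 0.1475, 0.2096]
eef_rot: [[0.251, 0.968, -0.0], [0.968, -0.251, -0.001], [-0.001, -0.0, -1.0]]
ft_force: [-0.3, 0.4, -1.8]
opening: 0.0162
```

Request:
{"op": "arm_command", "data": {
  "motion": [
    {"dx":-1,"dy":1,"dz":-15,"spin":0,"gripper":0.0},
    {"dx":0,"dy":0,"dz":-20,"spin":0,"gripper":0.0},
    {"dx":0,"dy":0,"dz":-20,"spin":0,"gripper":0.0},
    {"dx":0,"dy":0,"dz":0,"spin":0,"gripper":0.0},
    {"dx":0,"dy":0,"dz":0,"spin":0,"gripper":0.0}
  ]
}}

```text
time: 21.0
eef_pos: [0.4943, 0.1488, 0.155]
eef_rot: [[0.251, 0.968, -0.001], [0.968, -0.251, -0.0], [-0.001, -0.001, -1.0]]
ft_force: [0.6, 0.5, -2.5]
opening: 0.0164
```

Run:
```python
from workcell import robot
import cv2,pickle
for n in('side',):
    im=robot.get_image(n);pickle.dump(im,open(f'{n}7.pkl','wb'))
    c=im['color']; c=c[160:260,150:250]
    cv2.imwrite(f'pics/{n}7.png',cv2.resize(c,(600,600),interpolation=cv2.INTER_CUBIC))
s=robot.sense();print(s['eef_pos'],s['eef_rot'],s['ft_force'],s['opening'])
```

```text
[0.4949282  0.14912275 0.15573734] [[ 2.50476095e-01  9.68122337e-01  9.30450580e-04]
 [ 9.68122756e-01 -2.50476206e-01  3.87926883e-06]
 [ 2.36811338e-04  8.99818716e-04 -9.99999567e-01]] [ 0.1779142   0.18963503 -1.81706399] 0.0159104540965039
```

View pics/side7.png

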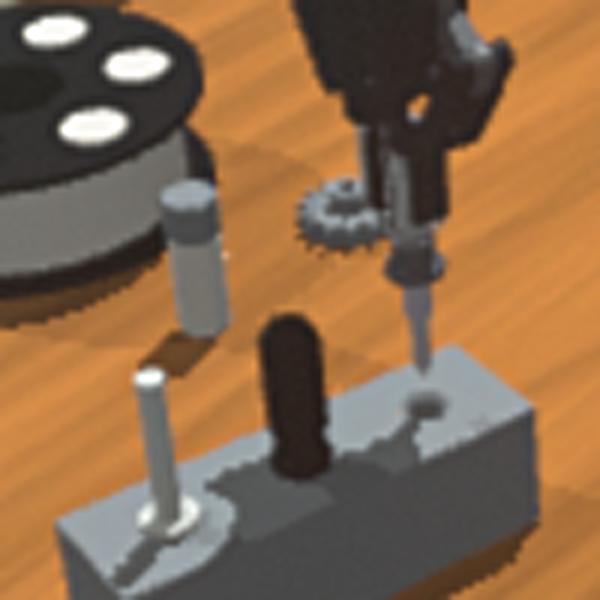

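The tip at (423,373) is right above the free hole at (426,407). I'm lowering.

Request:
{"op": "arm_command", "data": {
  "motion": [
    {"dx":0,"dy":0,"dz":-6,"spin":0,"gripper":0.0},
    {"dx":0,"dy":0,"dz":-6,"spin":0,"gripper":0.0},
    {"dx":0,"dy":0,"dz":-6,"spin":0,"gripper":0.0},
    {"dx":0,"dy":0,"dz":-6,"spin":0,"gripper":0.0},
    {"dx":0,"dy":0,"dz":-4,"spin":0,"gripper":0.0}
  ]
}}

```text
time: 21.55
eef_pos: [0.4939, 0.1497, 0.1261]
eef_rot: [[0.249, 0.968, -0.001], [0.968, -0.249, -0.0], [-0.0, -0.001, -1.0]]
ft_force: [-0.6, 0.1, -2.7]
opening: 0.0162
```

Request:
{"op": "arm_command", "data": {
  "motion": [
    {"dx":0,"dy":0,"dz":-4,"spin":0,"gripper":0.0},
    {"dx":0,"dy":0,"dz":-4,"spin":0,"gripper":0.0},
    {"dx":0,"dy":0,"dz":-4,"spin":0,"gripper":0.0},
    {"dx":0,"dy":0,"dz":-4,"spin":0,"gripper":0.0},
    {"dx":0,"dy":0,"dz":0,"spin":0,"gripper":0.0}
  ]
}}

```text
time: 22.05
eef_pos: [0.4938, 0.1496, 0.1103]
eef_rot: [[0.249, 0.968, -0.001], [0.968, -0.249, -0.0], [-0.0, -0.001, -1.0]]
ft_force: [-0.2, 0.5, -2.0]
opening: 0.0159
```

Adjusting by +1, −1 mm back to the pose where I gripped it, then continuing down.

Request:
{"op": "arm_command", "data": {
  "motion": [
    {"dx":1,"dy":-1,"dz":-2,"spin":0,"gripper":0.0},
    {"dx":0,"dy":0,"dz":-3,"spin":0,"gripper":0.0},
    {"dx":0,"dy":0,"dz":-4,"spin":0,"gripper":0.0},
    {"dx":0,"dy":0,"dz":-4,"spin":0,"gripper":0.0},
    {"dx":0,"dy":0,"dz":0,"spin":0,"gripper":0.0}
  ]
}}

```text
time: 22.55
eef_pos: [0.4948, 0.1486, 0.0972]
eef_rot: [[0.249, 0.968, -0.001], [0.968, -0.249, -0.0], [-0.001, -0.001, -1.0]]
ft_force: [-0.2, -0.4, -2.0]
opening: 0.0162
```

Request:
{"op": "arm_command", "data": {
  "motion": [
    {"dx":0,"dy":0,"dz":-3,"spin":0,"gripper":0.0},
    {"dx":0,"dy":0,"dz":-2,"spin":0,"gripper":0.0},
    {"dx":0,"dy":0,"dz":-2,"spin":0,"gripper":0.0},
    {"dx":0,"dy":0,"dz":0,"spin":0,"gripper":0.0},
    {"dx":0,"dy":0,"dz":0,"spin":0,"gripper":0.0}
  ]
}}

```text
time: 23.05
eef_pos: [0.4953, 0.1487, 0.0909]
eef_rot: [[0.249, 0.968, 0.0], [0.968, -0.249, -0.0], [-0.0, 0.0, -1.0]]
ft_force: [-0.6, -0.3, -1.3]
opening: 0.0162
```

Request:
{"op": "arm_command", "data": {
  "motion": [
    {"dx":0,"dy":0,"dz":-1,"spin":0,"gripper":0.0},
    {"dx":0,"dy":0,"dz":-1,"spin":0,"gripper":0.0},
    {"dx":0,"dy":0,"dz":-0.5,"spin":0,"gripper":0.0},
    {"dx":0,"dy":0,"dz":0,"spin":0,"gripper":0.0},
    {"dx":0,"dy":0,"dz":0,"spin":0,"gripper":0.0}
  ]
}}

```text
time: 23.55
eef_pos: [0.4953, 0.1487, 0.0884]
eef_rot: [[0.249, 0.968, 0.0], [0.968, -0.249, -0.0], [0.0, 0.0, -1.0]]
ft_force: [0.5, 0.7, -1.3]
opening: 0.0161
```

Request:
{"op": "arm_command", "data": {
  "motion": [
    {"dx":0,"dy":0,"dz":-0.5,"spin":0,"gripper":0.0},
    {"dx":0,"dy":0,"dz":0,"spin":0,"gripper":0.0},
    {"dx":0,"dy":0,"dz":-0.5,"spin":0,"gripper":0.0},
    {"dx":0,"dy":0,"dz":0,"spin":0,"gripper":0.0},
    {"dx":0,"dy":0,"dz":0,"spin":0,"gripper":0.0}
  ]
}}

```text
time: 24.05
eef_pos: [0.4953, 0.1487, 0.0878]
eef_rot: [[0.249, 0.968, 0.0], [0.968, -0.249, 0.0], [0.0, 0.0, -1.0]]
ft_force: [-1.5, 0.3, 3.9]
opening: 0.0161
```

The collar has landed: +3.9 N at the same height as at the grasp. Releasing.

Request:
{"op": "arm_command", "data": {
  "motion": [
    {"dx":0,"dy":0,"dz":0,"spin":0,"gripper":0.2},
    {"dx":0,"dy":0,"dz":0,"spin":0,"gripper":0.28},
    {"dx":0,"dy":0,"dz":0,"spin":0,"gripper":0.4},
    {"dx":0,"dy":0,"dz":0,"spin":0,"gripper":0.5},
    {"dx":0,"dy":0,"dz":0,"spin":0,"gripper":0.6}
  ]
}}

```text
time: 24.55
eef_pos: [0.4954, 0.1487, 0.0874]
eef_rot: [[0.249, 0.968, 0.0], [0.968, -0.249, -0.0], [-0.0, 0.0, -1.0]]
ft_force: [-0.1, 0.2, 0.7]
opening: 0.0513
```

Request:
{"op": "arm_command", "data": {
  "motion": [
    {"dx":0,"dy":0,"dz":0,"spin":0,"gripper":0.6},
    {"dx":0,"dy":0,"dz":10,"spin":0,"gripper":0.6},
    {"dx":0,"dy":0,"dz":20,"spin":0,"gripper":0.6},
    {"dx":0,"dy":0,"dz":30,"spin":0,"gripper":0.6},
    {"dx":0,"dy":0,"dz":30,"spin":0,"gripper":0.6}
  ]
}}

```text
time: 25.05
eef_pos: [0.4949, 0.1486, 0.1788]
eef_rot: [[0.249, 0.968, -0.0], [0.968, -0.249, -0.0], [-0.0, -0.0, -1.0]]
ft_force: [1.3, 1.0, 0.7]
opening: 0.0514
```

Request:
{"op": "arm_command", "data": {
  "motion": [
    {"dx":0,"dy":0,"dz":30,"spin":0,"gripper":0.6},
    {"dx":0,"dy":-40,"dz":0,"spin":0,"gripper":0.6},
    {"dx":0,"dy":-40,"dz":0,"spin":0,"gripper":0.6},
    {"dx":0,"dy":-40,"dz":0,"spin":0,"gripper":0.6},
    {"dx":0,"dy":-40,"dz":0,"spin":0,"gripper":0.6}
  ]
}}

```text
time: 25.55
eef_pos: [0.4954, -0.0127, 0.2085]
eef_rot: [[0.249, 0.969, 0.002], [0.969, -0.249, -0.0], [0.0, 0.002, -1.0]]
ft_force: [1.0, 0.0, 0.2]
opening: 0.0513
```

Request:
{"op": "arm_command", "data": {
  "motion": [
    {"dx":0,"dy":-40,"dz":0,"spin":0,"gripper":0.6},
    {"dx":0,"dy":-40,"dz":0,"spin":0,"gripper":0.6},
    {"dx":0,"dy":0,"dz":0,"spin":0,"gripper":0.6},
    {"dx":0,"dy":0,"dz":0,"spin":0,"gripper":0.6},
    {"dx":0,"dy":0,"dz":0,"spin":0,"gripper":0.6}
  ]
}}

```text
time: 26.05
eef_pos: [0.4952, -0.0905, 0.2078]
eef_rot: [[0.249, 0.969, 0.0], [0.969, -0.249, 0.0], [0.0, 0.0, -1.0]]
ft_force: [-0.1, 0.7, -0.5]
opening: 0.0513
```

Run:
```python
from workcell import robot
import cv2,pickle,numpy as np
o={}
for n in('side','top'):
    im=robot.get_image(n)['color'];b=cv2.imread(f'pics/{n}0.png');o[n]=im
    if n=='side':c=[a[170:300,140:300] for a in(b,im)]
    else:c=[a[120:225,140:265] for a in(b,im)]
    v=np.hstack([cv2.resize(x,(395,330),interpolation=cv2.INTER_CUBIC) for x in c]);cv2.imwrite(f'pics/{n}8.png',v)
cv2.imwrite('pics/topfull8.png',o['top'])
s=robot.sense();print(s['time'],s['eef_pos'],s['ft_force'],s['opening'])
```

```text
26.15 [ 0.49526513 -0.09004286  0.20761293] [ 0.35860932 -0.68672789 -0.49940543] 0.050803144312533334
```

View pics/side8.png

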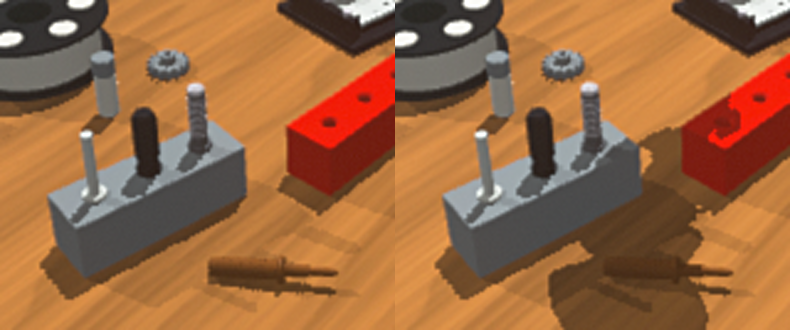

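View pics/top8.png

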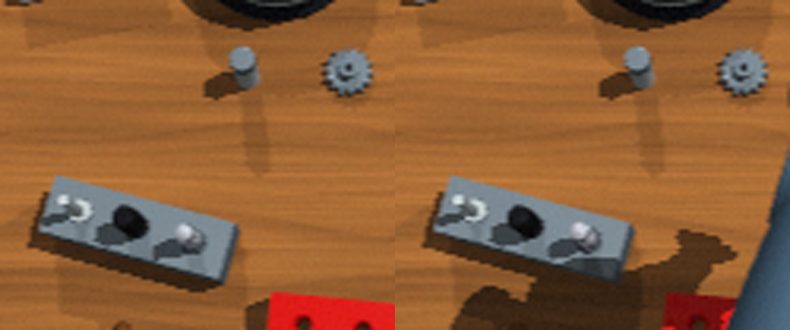

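The before and after crops match: the punch is home and upright, with its cap at (590,90) compared with (195,90)+395. The other tools are unmoved and the robot is clear, so I'm handing in.

```bash
python3 -c "
from workcell import robot
print(robot.close_job())"
```

```text
the job is handed in; nothing more can be done
None
```

The job is handed in, at about 26 s of the 72 s allowed. I took the punch out of the grey stand, set it through the guide until it touched the blank, and pressed in steps of 0.5 mm or less until it snapped. I then stood it back in its own hole and let go.

- **Snap:** Just before it, the wrist reading was 14.1 N, which is about 15.5–16 N on the blank once the punch's weight is added. In the next step the reading fell to 9.1 N and the tool dropped 1.3 mm. I pressed no further. I judged the snap only from that drop, since the striker itself can't be read.
- **Return:** The collar touched down at the same tool height as at the grasp, 87.8 mm. In the before and after crops, the punch stands upright and fully down, and the screwdriver, scriber, glue stick and gear look unmoved. I did not compare the jig area, nut, caliper or scraper after the job.
- **Disagreements:** The two cameras differed by about 2–4 mm, and up to about 10 mm on the jig. I aligned at the guide by eye with the side camera and by feel. While entering the guide, the punch pushed lightly on one side (2.4 N), and moving 1.5 mm in −x relieved it. A side force of about 2–4 N came back under full load.

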